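Third hand for the utensil hanger

ROBOT

A 6-joint arm with a two-finger parallel gripper is mounted at the origin on the work surface. World frame = base frame: x ahead of the robot, y to its left, z up, the work surface at z = 0. Lengths are in m, angles in rad, forces in N, time in s.
With the tool pointing down it reaches from about 0.25 to 0.725 m from the base axis. Payload 4 kg.
Tool frame: the origin (TCP) lies midway between the tips of the shut fingers; the grasp point (between the pads) lies 19 mm behind it; x points along the fingers, y is the direction in which the jaws open and shut, and the axes are right-handed (so a half turn about x gives the same grasp; the last joint's range is limited). The gripper opens to 85 mm and grips with 20 to 120 N. Pads are 22 mm wide; open, the fingers measure 114 mm over their backs; the gripper's body (76 mm by 85 mm) begins 54 mm behind the grasp point. The pads swing forward as they close: fully open they stand 13 mm farther back than shut.
Start: joints at [1.22, 0.241, 0.005, 1.335, 0, 1.571], TCP at [0.172, 0.47, 0.231] pointing down, gripper open.
Joint ranges: [-2.72, 2.72], [-1.05, 1.87], [-1.09, 1.28], [-1.99, 2.15], [-1.42, 1.44], [-3.14, 3.14]. Speed limits (rad/s): [2.79, 2.79, 3.14, 3.14, 3.14, 3.14].

INTERFACE

Orientations are given as a unit quaternion [x, y, z, w].
In Python, from workcell import * gives the robot as it stands.
- The arm moves only by the tool play_rows, never from a script. Its argument "plan" is a list of rows, each a list of 7 numbers: the shift along the tool's x, y, z in mm, then the turn, a rotation vector about the tool's x, y, z in rad, then the closure, from -1 (fully open) to 1 (shut). In form: [[x, y, z, rx, ry, rz, grip], ...]. A call has 1 to 20 rows; each row shifts and turns the commanded pose from where the row before left it, along the tool's axes as they then stand; what a row does not reach is not made up. A row lasts 1/12 s, in which the tool goes at most 41.7 mm and 7.16 degrees, less where a joint would pass 70% of its speed; a pose out of reach is approached as far as the arm can. A call with a gripper value outside its range is refused whole. The fingers move at their own pace and stop on an object; the grip force is fixed at half the most. Time passes only in rows, so rows that do not move let the fingers close. It gives the time, the measured TCP pose, the force and the opening at its end, in the units of the state.
- get_obs(): the state, without advancing time (a new reading comes with each control period).
- camera(name): name is "scene" or "top"; returns a dict with "frame" (420x560x3 uint8, red, green, blue), "depth" (420x560 float32, m along the optical axis (not along the pixel's ray), 0 where there is no reading), "fx", "fy", "cx", "cy" (pixels), "distortion" ([k1, k2, p1, p2, k3] as OpenCV has them; the pictures are not rectified), "camera_from_world" (4x4, takes a point from world to camera coordinates). Camera axes: x right, y up, looking along -z (the intrinsics and any distortion apply to the point x, -y, -z); pixel columns grow to the right and rows downward; lengths in m; the calibration is good to about 2 mm. A picture is of the moment at which its call begins.
- job_done(): hands the job in, once; it reports no verdict.
Trained networks look in a picture, given as the dict that the camera call returned (one of the last four; its "shot" number tells which), for a name from the list of things; names that differ only in an ending like _2 or _b are one class to them, and where a whole thing is asked for, a point or a joint stands for the part that bears it (a point fixed in the world has none). Each returns a list of dicts, best first, with "confidence" (0 to 1); they miss things now and then, are a little off and sometimes report something else, mostly with a low value. They report only what shows in the picture. A call takes as long as a camera call.
- search_frame(thing, picture): "centre" ([x, y, z] in m, in world coordinates, good to about 4 mm: the middle of the surface that is visible of it).
- pinpoint(thing, picture): "centre" ([x, y, z] in m, in world coordinates, good to about 4 mm: a listed point, or the origin of a listed thing).
The state is a dict: "clock": time; "joint_pos": joint angles; "joint_vel": joint speeds; "tau": joint torques, N m; "eef_pos": TCP position; "tool_rot": TCP orientation; "ft_force": force on the tool from outside, world axes, zero at the start; "ft_torque": the same for the moment, N m; "grip_width": finger opening in m.
Only numpy, scipy, OpenCV 4.12 (cv2) and the standard library are available. Lean on these libraries where they do the work, as an engineer would, in place of code of your own. Each camera call takes 0.05 s, during which the arm holds its last target. There are 200 camera calls.

TASK

Pull the small bamboo hanger straight up out of its snap-in roller clip, carry it to the blue screw jig and press it, upright and with a broad face flat on the white sprung plate, centred in the square drawn there, until the pointer stands in the green band (about 10 N), without running into the red. Hold it there steadily for three seconds as a third hand for the person who will drive the screws from behind, and finish still gripping and pressing it: do not let go or put it down. Leave the other things on the shelf where they stand.

Things in the scene. Friction and masses are not known exactly. Their poses are not given: they have to be found in the camera images.
- hanger: Bamboo block 50 (x) x 34 (y) x 44 mm (z, up), origin at its centre; a 24 x 7 mm web below carries a steel bar along x (46 mm, dia 12), axis 50 mm, lowest point 56 mm under the origin. 110 g. Its +y and -y faces are alike: either may go on the plate. Grip it by the +x and -x ends (50 mm) to keep these free. Starts upright in the clip, x along the clip's x, origin 68 mm above the shelf.
- clip: Grey roller clip fixed to the shelf, foot 64 (x) x 80 (y) x 12 mm, origin under its centre. The block rests on four posts 46 mm high (within 22 mm of the centre in x, 17 mm in y); two sprung rubber rollers close over the hanger's bar. Pulled straight up, the snap gives way at 5 to 12 N in the first few mm; the bar is clear after 40 mm of lift.
- jig: Blue jig fixed to the shelf, foot 200 (x) x 150 (y) x 12 mm. Origin on the shelf below the centre of the white plate's resting face; +y points out of the face; the foot runs from 5 mm before to 145 mm behind it. All below 118 mm. The scale (white, green, red) lies on a post at x 78 to 96 mm, 100 mm high, up to 8 mm before the face; the black pointer is fixed to the plate.
- mark (a point): Centre of the square (58 x 50 mm) drawn on the front of the white plate, 90 mm above the shelf; moves with the plate. Plate 140 mm wide, 30 to 115 mm above the shelf. +y points out of the face to where the hanger comes from, z up, x along the plate. With the hanger flat and centred, its origin is 17 mm out along +y from here.
- plate (a joint): How far the sprung plate is pushed in, along -y of mark, in m: 0 at rest, stop at 0.040. The push needed is 2 N + 400 N per m (10 N at 0.020). White band up to 0.0125, green 0.0125 to 0.0275 (7 to 13 N), red beyond.
- cup: Bystander: purple sippy cup with flip-top lid, 76 mm across, 126 mm high, origin under its centre.
- jar: Bystander: empty glass jar, 72 mm across, 110 mm high, origin under its centre.
- organiser: Bystander: round green pill organiser, 100 mm across, 27 mm high, origin under its centre.
- pot_lid: Bystander: steel pot lid with black knob, 120 mm across, 41 mm high, origin under its centre.
- spatula: Bystander: bamboo spatula lying flat, its length along its x, under 40 mm high.
- mug: Bystander: blue mug, 76 mm across, 85 mm high, origin under its centre.

How it is judged:
On the way, in this order (a step that is already met when the one before it is completed fails the run):
1. the hanger has been pulled up out of the clip (z of hanger in the frame of clip above 0.105 m), for 0.1 s.
2. the hanger is held flat, upright and centred on the plate with the pointer in the green for two seconds (value of joint plate between 0.0115 and 0.0285 m and contact force between hanger and jig between 6 and 16 N and x of hanger in the frame of mark between -0.01 and 0.01 m and z of hanger in the frame of mark between -0.01 and 0.01 m and angle between the y axis of hanger and the y axis of mark, either way round below 0.14 rad and angle between hanger's own z axis and vertical below 0.14 rad and contact force between the fingers and hanger above 2 N), for 2 s.
At the end, for the whole second after the job is handed in: The gripper still holds the hanger against the sprung plate: plate pushed in 11.5 to 28.5 mm (green band, about 7 to 13 N) by the hanger itself (contact 6 to 16 N), hanger centred in the square within 10 mm sideways and in height, upright and flat on the plate within 0.14 rad, clear of the shelf (all of step 2 and contact force between hanger and table below 0.05 N and height (world z) of hanger above 0.075 m); the arm keeps its last pose, push and grip.
It fails at once if the plate is driven deep into the red (pushed in more than 34 mm) (value of joint plate above 0.034 m).
It fails at once if a bystander (cup, jar, organiser, pot lid, spatula or mug) is shoved more than 30 mm or knocked over (distance of any of cup, jar, organiser, pot_lid, spatula, mug from where it was at the start of the episode above 0.03 m or angle between any of cup, jar, organiser, pot_lid, spatula, mug's own z axis and vertical above 0.35 rad).
It also fails if it takes over 43 s, if anything falls off the work surface, if the arm or the gripper's body presses on something with over 40 N, if the wrist force passes 120 N, or if a joint passes its speed limit or range.

## Working session

There is one attempt and no reset: what is moved stays moved. The work goes in short steps, Python scripts to look and compute and a tool call to move; the robot and the scene stay as the last step left them, time stands still between calls to the robot, and variables do not carry over. Pictures are saved under pics/ and viewed, about 8 in all and at most 12, crops included, and the job is handed in when it is done.

Besides the shell and the picture viewer there is one more tool, called after "Request:" in YAML: its name, and indented under it one key for each argument. play_rows: Moves the arm, as the interface text tells. Its arguments: {"type":"object","properties":{"plan":{"type":"array","items":{"type":"array","items":{"type":"number"}}}},"required":["plan"]}

```bash
mkdir -p pics; ls; cat > h.py <<'E'
from workcell import *
import numpy as np, cv2
def cloud(p):
    d=p["depth"];h,w=d.shape
    K=np.array([[p["fx"],0,p["cx"]],[0,p["fy"],p["cy"]],[0,0,1]])
    u,v=np.meshgrid(np.arange(w),np.arange(h))
    n=cv2.undistortPoints(np.stack([u,v],-1).reshape(-1,1,2).astype(np.float64),K,np.array(p["distortion"],float)).reshape(h,w,2)
    c=np.stack([n[...,0]*d,-n[...,1]*d,-d,np.ones_like(d)],-1)
    P=(c@np.linalg.inv(np.array(p["camera_from_world"])).T)[...,:3]
    P[d<=0]=np.nan
    return P
def save(p,n,crop=None,s=1):
    f=p["frame"][...,::-1]
    if crop: f=f[crop[1]:crop[3],crop[0]:crop[2]]
    cv2.imwrite("pics/"+n,cv2.resize(f,None,fx=s,fy=s,interpolation=cv2.INTER_CUBIC))
E
python3 - <<'E'
from h import *
np.set_printoptions(precision=4,suppress=True)
o=get_obs();print({k:np.round(v,3) for k,v in o.items()})
for c in ["scene","top"]:
    p=camera(c);save(p,c+"1.png",s=1);np.save(c+"_P.npy",cloud(p))
    print(c,p["fx"],np.linalg.inv(p["camera_from_world"])[:3,3])
    for t in ["hanger","clip","jig","mark","cup","jar","organiser","pot_lid","spatula","mug"]:
        print(t,[(np.round(r["centre"],3),round(r["confidence"],2)) for r in pinpoint(t,p)[:2]])
E
```

```text
pics
{'clock': np.float64(0.0), 'joint_pos': array([ 1.22 ,  0.241,  0.004,  1.335, -0.   ,  1.571]), 'joint_vel': array([-0.001, -0.001,  0.001, -0.001,  0.   , -0.001]), 'tau': array([ -0.001, -37.232,  25.241,   0.017,   0.   ,  -0.   ]), 'eef_pos': array([0.172, 0.469, 0.23 ]), 'tool_rot': array([ 0.123,  0.696, -0.124,  0.696]), 'ft_force': array([0.366, 0.697, 1.171]), 'ft_torque': array([-0.036, -0.014, -0.044]), 'grip_width': np.float64(0.085)}
scene 436.01368526105426 [ 1.1899 -0.2636  0.764 ]
hanger []
clip [(array([0.668, 0.375, 0.001]), 0.67), (array([ 0.43 ,  0.229, -0.001]), 0.61)]
jig [(array([ 0.529, -0.201, -0.001]), 0.82)]
mark [(array([ 0.533, -0.202,  0.091]), 0.9)]
cup [(array([0.767, 0.131, 0.005]), 0.61)]
jar [(array([ 0.783, -0.094, -0.002]), 0.64), (array([0.789, 0.014, 0.003]), 0.62)]
organiser [(array([ 0.655,  0.034, -0.003]), 0.77)]
pot_lid [(array([0.371, 0.017, 0.004]), 0.85)]
spatula [(array([ 0.664,  0.378, -0.001]), 0.75)]
mug [(array([ 0.783, -0.1  ,  0.   ]), 0.92), (array([0.431, 0.228, 0.071]), 0.2)]
top 458.20436209065304 [0.3777 0.0755 1.0805]
hanger [(array([0.434, 0.233, 0.066]), 0.68)]
clip [(array([ 0.433,  0.223, -0.002]), 0.96)]
jig [(array([ 0.37 ,  0.011, -0.002]), 0.3)]
mark [(array([ 0.537, -0.201,  0.09 ]), 0.65)]
cup [(array([0.774, 0.13 , 0.003]), 0.63)]
jar [(array([0.789, 0.012, 0.005]), 0.96)]
organiser [(array([ 0.653,  0.033, -0.   ]), 0.85)]
pot_lid [(array([ 0.368,  0.01 , -0.004]), 0.96)]
spatula [(array([0.666, 0.38 , 0.002]), 0.64), (array([ 0.436,  0.223, -0.002]), 0.32)]
mug [(array([ 0.782, -0.102, -0.   ]), 0.61)]
```

View pics/scene1.png

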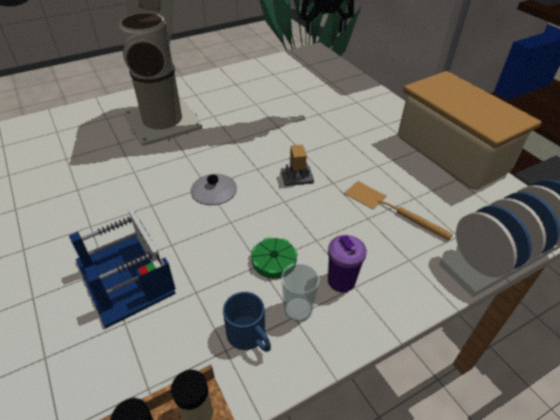

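View pics/top1.png

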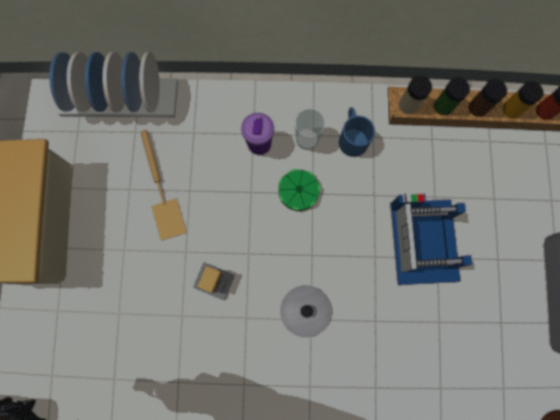

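```bash
python3 - <<'E'
from h import *
np.set_printoptions(precision=4,suppress=True)
for c in ["scene","top"]:
    P=np.load(c+"_P.npy");x,y,z=P[...,0],P[...,1],P[...,2]
    m=(abs(x-.432)<.05)&(abs(y-.228)<.05)&(z>.082)&(z<.098)
    q=P[m].astype(np.float32)
    if m.sum()>20: print(c,"hanger top",m.sum(),q.mean(0),cv2.minAreaRect(q[:,:2]*1000))
    m=(abs(x-.432)<.08)&(abs(y-.228)<.08)&(z>.008)&(z<.016); q=P[m].astype(np.float32)
    if m.sum()>20: print(c,"foot",m.sum(),cv2.minAreaRect(q[:,:2]*1000))
    # jig: plate top edge & posts
    m=(abs(x-.535)<.15)&(y<-.1)&(z>.108)&(z<.119); q=P[m].astype(np.float32)
    if m.sum()>20: print(c,"plate top",m.sum(),q.mean(0),cv2.minAreaRect(q[:,:2]*1000))
    m=(abs(x-.535)<.17)&(y<-.05)&(y>-.45)&(z>.008)&(z<.016); q=P[m].astype(np.float32)
    if m.sum()>20: print(c,"jig foot",m.sum(),cv2.minAreaRect(q[:,:2]*1000))
    m=(abs(x-.535)<.1)&(abs(y+.2)<.06)&(z>.05)&(z<.11); q=P[m]
    if m.sum()>50:
        # ransac vertical line fit in xy
        r=np.random.default_rng(0);b=0
        for _ in range(400):
            a,bb=q[r.choice(len(q),2,False),:2];d=bb-a
            if np.linalg.norm(d)<.02: continue
            n=np.array([-d[1],d[0]])/np.linalg.norm(d);i=abs((q[:,:2]-a)@n)<.002
            if i.sum()>b:b=i.sum();best=i
        f=q[best];print(c,"face",b,len(q),cv2.fitLine(f[:,:2].astype(np.float32),cv2.DIST_L2,0,.01,.01).ravel(),f.min(0),f.max(0))
E
```

```text
scene hanger top 197 [0.4365 0.2256 0.0892] ((433.4941711425781, 227.48046875), (34.47785949707031, 50.92131805419922), 69.7983627319336)
scene foot 247 ((433.8946533203125, 227.779052734375), (80.21017456054688, 67.92021942138672), 70.40693664550781)
scene plate top 501 [ 0.5433 -0.2542  0.1136] ((547.918701171875, -265.96014404296875), (159.68165588378906, 135.3540496826172), 4.065700054168701)
scene jig foot 3135 ((538.5828247070312, -268.2635192871094), (203.1118927001953, 152.43455505371094), 4.171349048614502)
scene face 533 1363 [ 0.0739 -0.9973  0.6302 -0.2152] [ 0.6262 -0.2447  0.0501] [ 0.6341 -0.1848  0.1071]
top hanger top 362 [0.4329 0.2298 0.0892] ((432.67791748046875, 230.48097229003906), (34.08195495605469, 50.243350982666016), 70.70158386230469)
top foot 395 ((432.5350341796875, 230.7664794921875), (80.48810577392578, 63.97361755371094), 69.15338897705078)
top plate top 510 [ 0.5354 -0.2407  0.1126] ((539.2720947265625, -264.01361083984375), (139.46319580078125, 135.98414611816406), 4.659797191619873)
top jig foot 2653 ((539.166748046875, -266.865966796875), (199.67027282714844, 152.89205932617188), 4.5535502433776855)
top face 511 1164 [ 0.9972  0.0751  0.5356 -0.1971] [ 0.4635 -0.2041  0.0501] [ 0.6296 -0.1886  0.1099]
```

The top view shows the hanger in its clip at about (208,279) px, and the jig at about (425,240) px with the plate on its left (+y) edge. The scene view agrees. Clip: (0.433, 0.229), long axis at about −20°. Jig origin: about (0.534, −0.198), yaw about 4.4°.

```bash
cat >> h.py <<'E'
from scipy.spatial.transform import Rotation as R
def plan(target,yaw):
    "turn about tool x (rad) to bring tool y onto yaw (mod 180), then shift in tool axes mm"
    o=get_obs();r=R.from_quat(o["tool_rot"]);y=r.apply([0,1,0]);x=r.apply([1,0,0])
    cur=np.arctan2(y[1],y[0]);d=(yaw-cur+np.pi/2)%np.pi-np.pi/2
    r2=R.from_euler('z',d)*r
    print("t",round(float(o["clock"]),2),"eef",np.round(o["eef_pos"],4),"toolx",np.round(x,3),"yaw",round(np.degrees(cur),1),"q",np.round(o["joint_pos"],2),"F",np.round(o["ft_force"],2),"w",round(float(o["grip_width"]),4))
    print("turn about tool x:",round(-d,4),"(alt",round(-d-np.sign(-d)*np.pi,3),") then shift mm",np.round(r2.inv().apply(np.array(target)-o["eef_pos"])*1000,1))
    print("tool y,z in world after",np.round(r2.apply([0,1,0]),3),np.round(r2.apply([0,0,1]),3))
E
python3 -c "
from h import *
plan([.433,.229,.15],np.radians(-20))"
```

```text
t 1.1 eef [0.1718 0.4696 0.2313] toolx [ 0.  0. -1.] yaw 69.9 q [ 1.22  0.24  0.01  1.34 -0.    1.57] F [-0.65  0.38 -0.1 ] w 0.0857
turn about tool x: 1.569 (alt -1.573 ) then shift mm [ 81.3 327.7 136.7]
tool y,z in world after [ 0.94  -0.342  0.   ] [-0.342 -0.94   0.   ]
```

Request:
play_rows:
  plan:
    - [0, 0, 0, 0.112, 0, 0, -1]
    - [0, 0, 0, 0.112, 0, 0, -1]
    - [0, 0, 0, 0.112, 0, 0, -1]
    - [0, 0, 0, 0.112, 0, 0, -1]
    - [0, 0, 0, 0.112, 0, 0, -1]
    - [0, 0, 0, 0.112, 0, 0, -1]
    - [0, 0, 0, 0.112, 0, 0, -1]
    - [0, 0, 0, 0.112, 0, 0, -1]
    - [0, 0, 0, 0.112, 0, 0, -1]
    - [0, 0, 0, 0.112, 0, 0, -1]
    - [0, 0, 0, 0.112, 0, 0, -1]
    - [0, 0, 0, 0.112, 0, 0, -1]
    - [0, 0, 0, 0.112, 0, 0, -1]
    - [0, 0, 0, 0.112, 0, 0, -1]

```text
clock: 2.27
eef_pos: [0.1718, 0.4695, 0.2313]
tool_rot: [-0.58, -0.405, 0.58, -0.405]
ft_force: [0.7, -0.3, 0.6]
grip_width: 0.0853
```

Request:
play_rows:
  plan:
    - [6.8, 27.3, 11.4, 0, 0, 0, -1]
    - [6.8, 27.3, 11.4, 0, 0, 0, -1]
    - [6.8, 27.3, 11.4, 0, 0, 0, -1]
    - [6.8, 27.3, 11.4, 0, 0, 0, -1]
    - [6.8, 27.3, 11.4, 0, 0, 0, -1]
    - [6.8, 27.3, 11.4, 0, 0, 0, -1]
    - [6.8, 27.3, 11.4, 0, 0, 0, -1]
    - [6.8, 27.3, 11.4, 0, 0, 0, -1]
    - [6.8, 27.3, 11.4, 0, 0, 0, -1]
    - [6.8, 27.3, 11.4, 0, 0, 0, -1]
    - [6.8, 27.3, 11.4, 0, 0, 0, -1]
    - [6.8, 27.3, 11.4, 0, 0, 0, -1]
    - [0, 0, 0, 0, 0, 0, -1]
    - [0, 0, 0, 0, 0, 0, -1]

```text
clock: 3.43
eef_pos: [0.4337, 0.2281, 0.1492]
tool_rot: [-0.579, -0.405, 0.58, -0.405]
ft_force: [-0.1, -0.0, -0.2]
grip_width: 0.0853
```

```bash
python3 -c "
from h import *
plan([.433,.229,.05],np.radians(-20))
p=camera('scene');save(p,'s2.png',(200,80,400,230),4)
P=cloud(p)[120:200,270:330].reshape(-1,3)
m=(abs(P[:,0]-.433)<.04)&(abs(P[:,1]-.229)<.04)&(P[:,2]>.084)&(P[:,2]<.096)
print(m.sum(),cv2.minAreaRect(P[m][:,:2].astype(np.float32)*1000) if m.sum()>5 else 0)
"
```

```text
t 3.43 eef [0.4337 0.2281 0.1492] toolx [-0.001 -0.    -1.   ] yaw -20.1 q [ 0.48  0.27 -0.17  1.13  0.    2.41] F [-0.1  -0.03 -0.16] w 0.0853
turn about tool x: -0.0022 (alt 3.139 ) then shift mm [99.2 -0.9 -0.7]
tool y,z in world after [ 0.94  -0.342 -0.001] [-0.342 -0.94   0.001]
186 ((432.2003479003906, 227.5067596435547), (34.47270202636719, 51.89278793334961), 70.17286682128906)
```

View pics/s2.png

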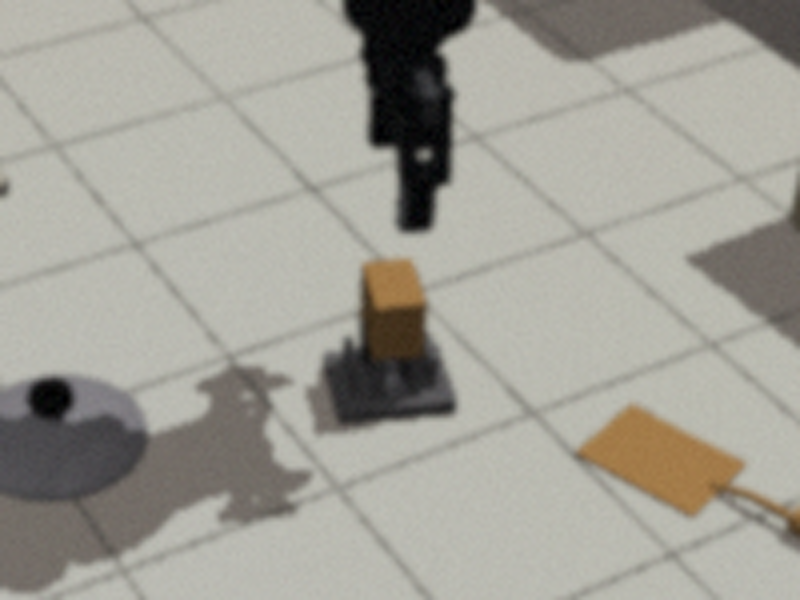

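The view shows the open fingers (about 415,200 px in the crop) lined up over the block (395,290 px), with the long axis along the jaws. I'll descend and close.

Request:
play_rows:
  plan:
    - [10, 0, 0, 0, 0, 0, -1]
    - [10, 0, 0, 0, 0, 0, -1]
    - [10, 0, 0, 0, 0, 0, -1]
    - [10, 0, 0, 0, 0, 0, -1]
    - [10, 0, 0, 0, 0, 0, -1]
    - [10, 0, 0, 0, 0, 0, -1]
    - [10, 0, 0, 0, 0, 0, -1]
    - [10, 0, 0, 0, 0, 0, -1]
    - [10, 0, 0, 0, 0, 0, -1]
    - [9, 0, 0, 0, 0, 0, -1]
    - [0, 0, 0, 0, 0, 0, -1]
    - [0, 0, 0, 0, 0, 0, -1]

```text
clock: 4.48
eef_pos: [0.4327, 0.2289, 0.05]
tool_rot: [-0.579, -0.406, 0.58, -0.406]
ft_force: [0.3, 0.4, -0.3]
grip_width: 0.0853
```

Request:
play_rows:
  plan:
    - [0, 0, 0, 0, 0, 0, 1]
    - [0, 0, 0, 0, 0, 0, 1]
    - [0, 0, 0, 0, 0, 0, 1]
    - [0, 0, 0, 0, 0, 0, 1]
    - [0, 0, 0, 0, 0, 0, 1]
    - [0, 0, 0, 0, 0, 0, 1]
    - [0, 0, 0, 0, 0, 0, 1]
    - [0, 0, 0, 0, 0, 0, 1]
    - [0, 0, 0, 0, 0, 0, 1]
    - [0, 0, 0, 0, 0, 0, 1]
    - [0, 0, 0, 0, 0, 0, 1]
    - [0, 0, 0, 0, 0, 0, 1]

```text
clock: 5.48
eef_pos: [0.4338, 0.2296, 0.0515]
tool_rot: [0.58, 0.406, -0.578, 0.406]
ft_force: [-0.2, 0.1, 6.3]
grip_width: 0.0495
```

Request:
play_rows:
  plan:
    - [-3, 0, 0, 0, 0, 0, 1]
    - [-3, 0, 0, 0, 0, 0, 1]
    - [-3, 0, 0, 0, 0, 0, 1]
    - [-3, 0, 0, 0, 0, 0, 1]
    - [-4, 0, 0, 0, 0, 0, 1]
    - [-5, 0, 0, 0, 0, 0, 1]
    - [-6, 0, 0, 0, 0, 0, 1]
    - [-7, 0, 0, 0, 0, 0, 1]
    - [-8, 0, 0, 0, 0, 0, 1]
    - [-8, 0, 0, 0, 0, 0, 1]
    - [-8, 0, 0, 0, 0, 0, 1]
    - [-8, 0, 0, 0, 0, 0, 1]
    - [-8, 0, 0, 0, 0, 0, 1]
    - [-8, 0, 0, 0, 0, 0, 1]
    - [-8, 0, 0, 0, 0, 0, 1]
    - [-8, 0, 0, 0, 0, 0, 1]
    - [-4, 0, 0, 0, 0, 0, 1]
    - [0, 0, 0, 0, 0, 0, 1]
    - [0, 0, 0, 0, 0, 0, 1]

```text
clock: 7.07
eef_pos: [0.4332, 0.2293, 0.1529]
tool_rot: [0.579, 0.406, -0.579, 0.406]
ft_force: [-0.0, -0.8, -1.2]
grip_width: 0.0494
```

```bash
python3 -c "
from h import *
y=np.radians(4.4)
plan(np.array([.534,-.198,.15])+.090*np.array([-np.sin(y),np.cos(y),0]),y)
p=camera('scene');save(p,'s3.png',(220,60,380,180),5)
P=cloud(p)
m=(abs(P[...,0]-.433)<.05)&(abs(P[...,1]-.229)<.05)&(P[...,2]>.08)&(P[...,2]<.25)
f=p['frame'].astype(int);m&=(f[...,0]-f[...,2]>35)
q=P[m];print(m.sum(),q.min(0),q.max(0),q.mean(0))
for t in ['hanger']:print(pinpoint(t,p)[:2])
"
```

```text
t 7.07 eef [0.4332 0.2293 0.1529] toolx [ 0.  0. -1.] yaw -19.9 q [ 0.49  0.27 -0.17  1.13  0.    2.41] F [-0.03 -0.76 -1.2 ] w 0.0494
turn about tool x: -0.4248 (alt 2.717 ) then shift mm [  2.8  67.7 343.8]
tool y,z in world after [0.997 0.077 0.   ] [ 0.077 -0.997 -0.   ]
76 [0.41151181 0.20397818 0.15348632] [0.45766548 0.22713634 0.19972738] [0.4386834  0.2123951  0.18497748]
[{'centre': [0.4326, 0.2253, 0.1694], 'confidence': 0.48}]
```

View pics/s3.png

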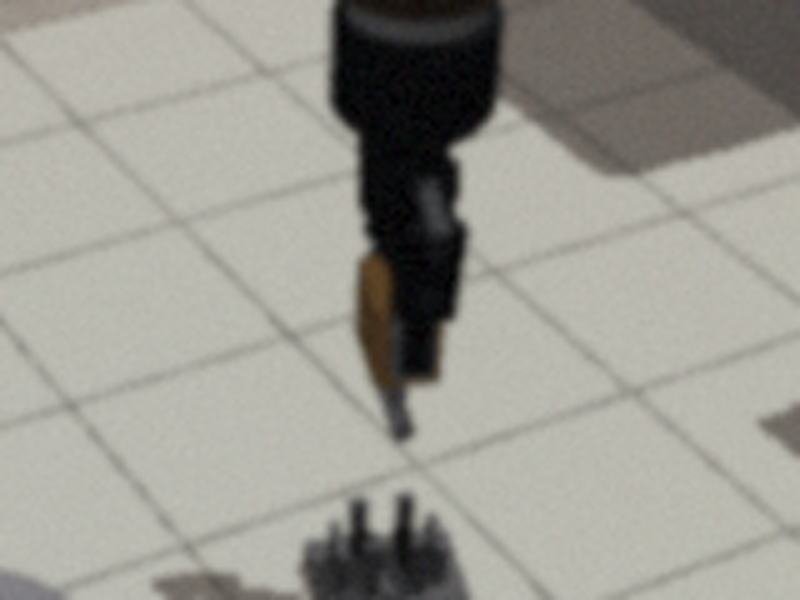

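The hanger is out of the clip, hanging at (390,320) px in the crop. It looks slightly tilted about the jaw axis, so I'll measure that while moving on: turn, then go in front of the plate.

Request:
play_rows:
  plan:
    - [0, 0, 0, -0.085, 0, 0, 1]
    - [0, 0, 0, -0.085, 0, 0, 1]
    - [0, 0, 0, -0.085, 0, 0, 1]
    - [0, 0, 0, -0.085, 0, 0, 1]
    - [0, 0, 0, -0.085, 0, 0, 1]
    - [0, 4.5, 22.9, 0, 0, 0, 1]
    - [0, 4.5, 22.9, 0, 0, 0, 1]
    - [0, 4.5, 22.9, 0, 0, 0, 1]
    - [0, 4.5, 22.9, 0, 0, 0, 1]
    - [0, 4.5, 22.9, 0, 0, 0, 1]
    - [0, 4.5, 22.9, 0, 0, 0, 1]
    - [0, 4.5, 22.9, 0, 0, 0, 1]
    - [0, 4.5, 22.9, 0, 0, 0, 1]
    - [0, 4.5, 22.9, 0, 0, 0, 1]
    - [0, 4.5, 22.9, 0, 0, 0, 1]
    - [0, 4.5, 22.9, 0, 0, 0, 1]
    - [0, 4.5, 22.9, 0, 0, 0, 1]
    - [0, 4.5, 22.9, 0, 0, 0, 1]
    - [0, 4.5, 22.9, 0, 0, 0, 1]
    - [0, 4.5, 22.9, 0, 0, 0, 1]

```text
clock: 8.83
eef_pos: [0.5266, -0.1091, 0.1519]
tool_rot: [0.48, 0.519, -0.481, 0.518]
ft_force: [0.2, 0.4, -0.8]
grip_width: 0.0495
```

Request:
play_rows:
  plan:
    - [0, 0, 0, 0, 0, 0, 1]
    - [0, 0, 0, 0, 0, 0, 1]
    - [0, 0, 0, 0, 0, 0, 1]

```text
clock: 9.08
eef_pos: [0.5263, -0.1078, 0.152]
tool_rot: [0.48, 0.519, -0.481, 0.518]
ft_force: [-0.1, 0.9, -0.7]
grip_width: 0.0496
```

```bash
python3 -c "
from h import *
np.set_printoptions(precision=4,suppress=True)
y=np.radians(4.4)
plan(np.array([.534,-.198,.072])+.050*np.array([-np.sin(y),np.cos(y),0]),y)
e=get_obs()['eef_pos']
for c in ['scene','top']:
  p=camera(c)
  P=cloud(p);D=P-e
  f=p['frame'].astype(int);m=(f[...,0]-f[...,2]>30)&(np.abs(D[...,:2]).max(-1)<.06)&(abs(D[...,2])<.08)
  q=P[m];print(c,m.sum())
  ys,xs=np.where(m)
  if m.sum()<10: continue
  print(xs.min(),xs.max(),ys.min(),ys.max())
  if c=='scene': save(p,'s4.png',(int(xs.mean())-80,int(ys.mean())-60,int(xs.mean())+80,int(ys.mean())+60),5)
  J=(q-[.534,-.198,0])@np.array([[np.cos(y),-np.sin(y),0],[np.sin(y),np.cos(y),0],[0,0,1]])
  print('jigframe',J.min(0),np.median(J,0),J.max(0))
  cc=J-J.mean(0);u,s,v=np.linalg.svd(cc,full_matrices=False);print(s,v[2])
  print(pinpoint('hanger',p)[:2])
"
```

```text
t 9.08 eef [ 0.5263 -0.1078  0.152 ] toolx [-0.002  0.001 -1.   ] yaw 4.4 q [-0.2   0.36 -0.04  1.17  0.    1.29] F [-0.14  0.86 -0.71] w 0.0496
turn about tool x: -0.0001 (alt 3.141 ) then shift mm [80.   0.9 40.6]
tool y,z in world after [ 0.997  0.077 -0.002] [ 0.077 -0.997 -0.001]
scene 210
168 182 175 207
jigframe [-0.0239  0.0717  0.1501] [0.0077 0.0751 0.1885] [0.027  0.1026 0.2234]
[0.2362 0.1738 0.0729] [-0.1122 -0.9798  0.1653]
[{'centre': [0.5243, -0.1085, 0.1685], 'confidence': 0.58}]
top 70
363 369 230 246
jigframe [-0.0288  0.1032  0.1634] [-0.0148  0.1078  0.1867] [0.0079 0.1094 0.2283]
[0.1315 0.0593 0.0132] [ 0.0464 -0.9988  0.0137]
[{'centre': [0.5254, -0.104, 0.1671], 'confidence': 0.49}]
```

View pics/s4.png

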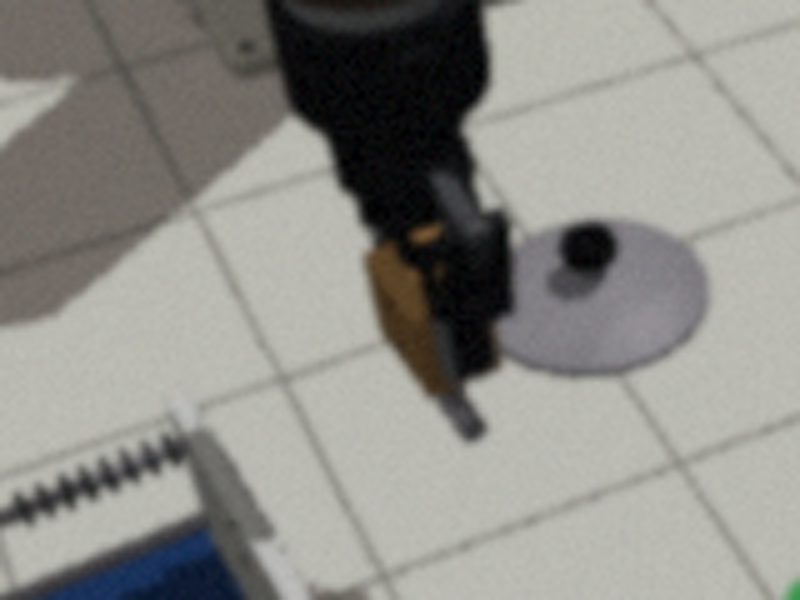

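The block's −y face shows at about (405,310) px in the crop and the bar at (465,420) px. I'll fit that face robustly for tilt and height.

```bash
cat >> h.py <<'E'
def face(show=True,n=4):
    y=np.radians(4.4);A=np.array([[np.cos(y),-np.sin(y),0],[np.sin(y),np.cos(y),0],[0,0,1]])
    e=get_obs()["eef_pos"];J=[]
    for _ in range(n):
        p=camera("scene");P=cloud(p);D=P-e;f=p["frame"].astype(int)
        m=(f[...,0]-f[...,2]>25)&(np.abs(D[...,:2]).max(-1)<.06)&(abs(D[...,2])<.08)
        J.append((P[m]-[.534,-.198,0])@A)
    J=np.vstack(J);r=np.random.default_rng(0);b=np.zeros(len(J),bool)
    for _ in range(500):
        s=J[r.choice(len(J),3,False)];k=np.cross(s[1]-s[0],s[2]-s[0]);k/=np.linalg.norm(k)+1e-12
        if abs(k[1])<.8: continue
        i=abs((J-s[0])@k)<.0015
        if i.sum()>b.sum(): b=i
    q=J[b];c=np.c_[q[:,0],q[:,2],np.ones(len(q))];s=np.linalg.lstsq(c,q[:,1],rcond=None)[0]
    E=(e-[.534,-.198,0])@A
    print("face pts",len(q),"of",len(J),"dy/dx %.3f dy/dz %.3f"%(s[0],s[1]),"min",q.min(0).round(4),"max",q.max(0).round(4),"p5/95 z",np.percentile(q[:,2],[3,97]).round(4),"eef in jig",E.round(4))
    t=J[J[:,2]>np.percentile(J[:,2],0)]
    return J,b
E
python3 -c "
from h import *
J,b=face()
from numpy import *
q=J[b]
for z in arange(.14,.235,.01):
  k=(q[:,2]>=z)&(q[:,2]<z+.01)
  if k.sum()>3: print(round(z,3),k.sum(),median(q[k],0).round(4))
"
```

```text
face pts 463 of 971 dy/dx 0.029 dy/dz 0.005 min [-0.0216  0.0721  0.1512] max [0.0296 0.076  0.224 ] p5/95 z [0.1544 0.193 ] eef in jig [-0.0004  0.0912  0.1526]
0.15 52 [0.0154 0.0733 0.1564]
0.16 106 [0.0098 0.0731 0.1652]
0.17 105 [0.0053 0.0729 0.1748]
0.18 124 [0.0061 0.073  0.1853]
0.19 66 [0.0082 0.0737 0.1911]
0.22 9 [0.0215 0.0743 0.2221]
```

The face is upright within about 0.01 rad, centred (x≈0) and 17–18 mm ahead of the TCP. I'll go down to mark height and approach.

Request:
play_rows:
  plan:
    - [10, 0, 0, 0, 0, 0, 1]
    - [10, 0, 0, 0, 0, 0, 1]
    - [10, 0, 0, 0, 0, 0, 1]
    - [10, 0, 0, 0, 0, 0, 1]
    - [10, 0, 0, 0, 0, 0, 1]
    - [10, 0, 0, 0, 0, 0, 1]
    - [10, 0, 0, 0, 0, 0, 1]
    - [9, 0, 0, 0, 0, 0, 1]
    - [0, 0, 10, 0, 0, 0, 1]
    - [0, 0, 10, 0, 0, 0, 1]
    - [0, 0, 10, 0, 0, 0, 1]
    - [0, 0, 10, 0, 0, 0, 1]
    - [0, 0, 10, 0, 0, 0, 1]
    - [0, 0, 8, 0, 0, 0, 1]
    - [0, 0, 0, 0, 0, 0, 1]
    - [0, 0, 0, 0, 0, 0, 1]
    - [0, 0, 0, 0, 0, 0, 1]

```text
clock: 10.9
eef_pos: [0.5312, -0.1658, 0.0737]
tool_rot: [0.481, 0.519, -0.48, 0.519]
ft_force: [-0.8, -0.4, -1.4]
grip_width: 0.0491
```

```bash
python3 -c "
from h import *
y=np.radians(4.4)
plan(np.array([.534,-.198,.073])+.0*np.array([-np.sin(y),np.cos(y),0]),y)
face(n=2)
p=camera('scene');save(p,'s5.png',(50,190,210,310),5)
print(pinpoint('hanger',p)[:1],pinpoint('mark',p)[:1])
p=camera('top');print(pinpoint('hanger',p)[:1],pinpoint('mark',p)[:1])
"
```

```text
t 10.9 eef [ 0.5312 -0.1658  0.0737] toolx [-0.  0. -1.] yaw 4.4 q [-0.3   0.47 -0.1   1.01  0.    1.19] F [-0.85 -0.37 -1.38] w 0.0491
turn about tool x: 0.0 (alt -3.142 ) then shift mm [ 0.7  0.3 32.3]
tool y,z in world after [ 0.997  0.077 -0.   ] [ 0.077 -0.997 -0.   ]
face pts 153 of 351 dy/dx 0.048 dy/dz 0.009 min [-0.015   0.0134  0.0728] max [0.025  0.0173 0.1501] p5/95 z [0.0784 0.1265] eef in jig [-0.0003  0.0323  0.0737]
[{'centre': [0.53, -0.1683, 0.0896], 'confidence': 0.74}] [{'centre': [0.5311, -0.2011, 0.0934], 'confidence': 0.92}]
[{'centre': [0.5284, -0.1606, 0.091], 'confidence': 0.64}] [{'centre': [0.5342, -0.2006, 0.0928], 'confidence': 0.49}]
```

View pics/s5.png

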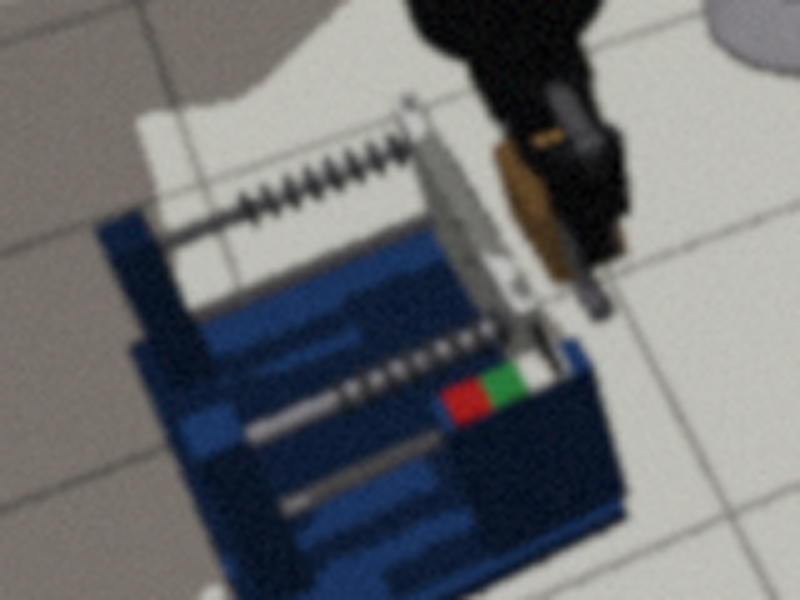

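The gap to the plate is about 15 mm. The plate is at (480,230) px in the crop, the block at (535,210), and the scale at (500,385) with the pointer at rest. Now I'll approach slowly.

Request:
play_rows:
  plan:
    - [0, 0, 4, 0, 0, 0, 1]
    - [0, 0, 4, 0, 0, 0, 1]
    - [0, 0, 3, 0, 0, 0, 1]
    - [0, 0, 3, 0, 0, 0, 1]
    - [0, 0, 2, 0, 0, 0, 1]
    - [0, 0, 2, 0, 0, 0, 1]
    - [0, 0, 2, 0, 0, 0, 1]
    - [0, 0, 2, 0, 0, 0, 1]
    - [0, 0, 2, 0, 0, 0, 1]
    - [0, 0, 2, 0, 0, 0, 1]
    - [0, 0, 0, 0, 0, 0, 1]
    - [0, 0, 0, 0, 0, 0, 1]

```text
clock: 12.3
eef_pos: [0.5332, -0.1909, 0.0737]
tool_rot: [0.481, 0.52, -0.48, 0.518]
ft_force: [-0.5, 6.0, 1.1]
grip_width: 0.0492
```

Request:
play_rows:
  plan:
    - [0, 0, 2, 0, 0, 0, 1]
    - [0, 0, 2, 0, 0, 0, 1]
    - [0, 0, 2, 0, 0, 0, 1]
    - [0, 0, 2, 0, 0, 0, 1]
    - [0, 0, 1, 0, 0, 0, 1]
    - [0, 0, 0, 0, 0, 0, 1]
    - [0, 0, 0, 0, 0, 0, 1]
    - [0, 0, 0, 0, 0, 0, 1]
    - [0, 0, 0, 0, 0, 0, 1]

```text
clock: 13.05
eef_pos: [0.5337, -0.1986, 0.0737]
tool_rot: [0.481, 0.52, -0.479, 0.518]
ft_force: [-0.6, 9.5, 1.9]
grip_width: 0.0494
```

```bash
python3 -c "
from h import *
y=np.radians(4.4)
for _ in range(2): plan(np.array([.534,-.198,.073])+-.0025*np.array([-np.sin(y),np.cos(y),0]),y)
p=camera('scene');save(p,'s6.png',(50,190,210,310),5)
print(pinpoint('hanger',p)[:1],pinpoint('mark',p)[:1])
F=[]
for _ in range(6): camera('top');F.append(get_obs()['ft_force'])
print(np.mean(F,0))
face(n=2)
"
```

```text
t 13.05 eef [ 0.5337 -0.1986  0.0737] toolx [-0.001  0.004 -1.   ] yaw 4.5 q [-0.36  0.49 -0.06  1.02  0.    1.13] F [-0.63  9.51  1.86] w 0.0494
turn about tool x: 0.0015 (alt -3.14 ) then shift mm [0.7 0.3 1.9]
tool y,z in world after [ 0.997  0.077 -0.   ] [ 0.077 -0.997 -0.004]
t 13.05 eef [ 0.5337 -0.1986  0.0737] toolx [-0.001  0.004 -1.   ] yaw 4.5 q [-0.36  0.49 -0.06  1.02  0.    1.13] F [-0.63  9.51  1.86] w 0.0494
turn about tool x: 0.0015 (alt -3.14 ) then shift mm [0.7 0.3 1.9]
tool y,z in world after [ 0.997  0.077 -0.   ] [ 0.077 -0.997 -0.004]
[{'centre': [0.5336, -0.1985, 0.0904], 'confidence': 0.52}] [{'centre': [0.5351, -0.2202, 0.095], 'confidence': 0.96}]
[-0.6828054   8.77574288  2.5798399 ]
face pts 80 of 166 dy/dx 0.012 dy/dz -0.083 min [-0.0238 -0.0179  0.0909] max [ 0.0318 -0.0124  0.1511] p5/95 z [0.0927 0.148 ] eef in jig [-0.0003 -0.0006  0.0737]
```

View pics/s6.png

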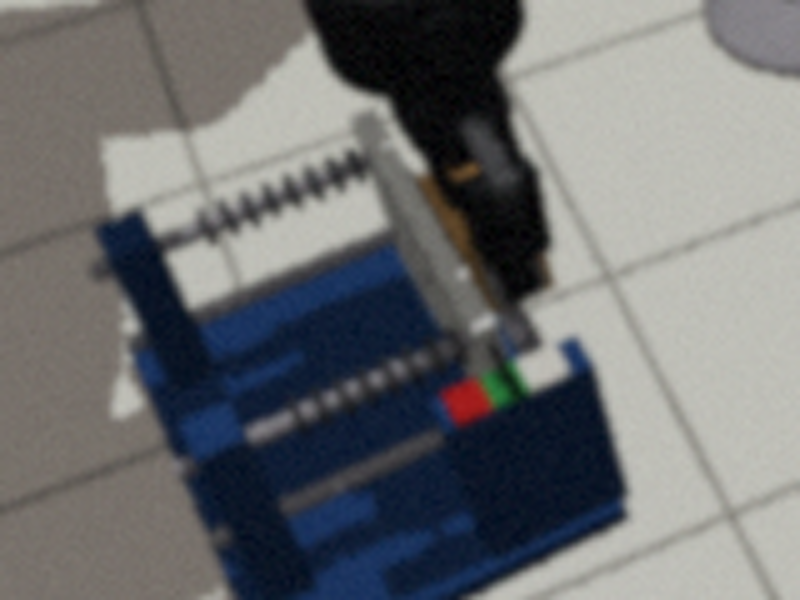

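The pointer (510,380 px in the crop) is in the green, near its white edge, and the force is about 9 N. I'll press 2 mm more and hold.

Request:
play_rows:
  plan:
    - [0, 0, 1, 0, 0, 0, 1]
    - [0, 0, 1, 0, 0, 0, 1]
    - [0, 0, 0.5, 0, 0, 0, 1]
    - [0, 0, 0, 0, 0, 0, 1]
    - [0, 0, 0, 0, 0, 0, 1]
    - [0, 0, 0, 0, 0, 0, 1]
    - [0, 0, 0, 0, 0, 0, 1]
    - [0, 0, 0, 0, 0, 0, 1]
    - [0, 0, 0, 0, 0, 0, 1]
    - [0, 0, 0, 0, 0, 0, 1]
    - [0, 0, 0, 0, 0, 0, 1]
    - [0, 0, 0, 0, 0, 0, 1]
    - [0, 0, 0, 0, 0, 0, 1]
    - [0, 0, 0, 0, 0, 0, 1]
    - [0, 0, 0, 0, 0, 0, 1]
    - [0, 0, 0, 0, 0, 0, 1]
    - [0, 0, 0, 0, 0, 0, 1]
    - [0, 0, 0, 0, 0, 0, 1]
    - [0, 0, 0, 0, 0, 0, 1]
    - [0, 0, 0, 0, 0, 0, 1]

```text
clock: 15.27
eef_pos: [0.5339, -0.2007, 0.0737]
tool_rot: [0.481, 0.521, -0.479, 0.518]
ft_force: [-1.2, 9.8, 3.0]
grip_width: 0.0493
```

Request:
play_rows:
  plan:
    - [0, 0, 0, 0, 0, 0, 1]
    - [0, 0, 0, 0, 0, 0, 1]
    - [0, 0, 0, 0, 0, 0, 1]
    - [0, 0, 0, 0, 0, 0, 1]
    - [0, 0, 0, 0, 0, 0, 1]
    - [0, 0, 0, 0, 0, 0, 1]
    - [0, 0, 0, 0, 0, 0, 1]
    - [0, 0, 0, 0, 0, 0, 1]
    - [0, 0, 0, 0, 0, 0, 1]
    - [0, 0, 0, 0, 0, 0, 1]
    - [0, 0, 0, 0, 0, 0, 1]
    - [0, 0, 0, 0, 0, 0, 1]
    - [0, 0, 0, 0, 0, 0, 1]
    - [0, 0, 0, 0, 0, 0, 1]
    - [0, 0, 0, 0, 0, 0, 1]
    - [0, 0, 0, 0, 0, 0, 1]
    - [0, 0, 0, 0, 0, 0, 1]
    - [0, 0, 0, 0, 0, 0, 1]
    - [0, 0, 0, 0, 0, 0, 1]
    - [0, 0, 0, 0, 0, 0, 1]

```text
clock: 16.93
eef_pos: [0.5339, -0.2008, 0.0737]
tool_rot: [0.481, 0.52, -0.479, 0.518]
ft_force: [-1.3, 8.9, 3.1]
grip_width: 0.0492
```

```bash
python3 -c "
from h import *
y=np.radians(4.4);plan(np.array([.534,-.198,.073]),y)
p=camera('scene');save(p,'s7.png',(90,210,210,300),6)
print(pinpoint('hanger',p)[:1],pinpoint('mark',p)[:1])
F=[]
for _ in range(5): q=camera('top');F.append(get_obs()['ft_force'])
print(np.mean(F,0),pinpoint('hanger',q)[:1],pinpoint('mark',q)[:1])
J,b=face(n=1)
# plate tilt/depth from top view: plate's top edge
A=np.array([[np.cos(y),-np.sin(y),0],[np.sin(y),np.cos(y),0],[0,0,1]])
for c in (q,p):
  T=(cloud(c)-[.534,-.198,0])@A
  m=(T[...,0]>-.07)&(T[...,0]<-.045)&(abs(T[...,1]+.02)<.03)&(T[...,2]>.05)&(T[...,2]<.125);k=T[m]
  print('plate strip',len(k),np.percentile(k[:,1],[5,50,95]).round(4) if len(k) else '')
"
```

```text
t 16.93 eef [ 0.5339 -0.2008  0.0737] toolx [-0.001  0.005 -1.   ] yaw 4.5 q [-0.36  0.49 -0.06  1.03  0.    1.13] F [-1.25  8.87  3.1 ] w 0.0492
turn about tool x: 0.0017 (alt -3.14 ) then shift mm [ 0.7  0.3 -2.7]
tool y,z in world after [ 0.997  0.077 -0.   ] [ 0.077 -0.997 -0.005]
[{'centre': [0.5328, -0.2028, 0.0909], 'confidence': 0.65}] [{'centre': [0.5348, -0.2224, 0.0905], 'confidence': 0.91}]
[-1.0784955   9.91296613  3.24762913] [{'centre': [0.5344, -0.195, 0.0881], 'confidence': 0.68}] []
face pts 41 of 85 dy/dx 0.010 dy/dz -0.086 min [-0.0203 -0.02    0.0857] max [ 0.0308 -0.0145  0.1474] p5/95 z [0.0919 0.1436] eef in jig [-0.0004 -0.0027  0.0737]
plate strip 79 [-0.0485 -0.022  -0.0185]
plate strip 151 [-0.0476 -0.0329 -0.0229]
```

View pics/s7.png

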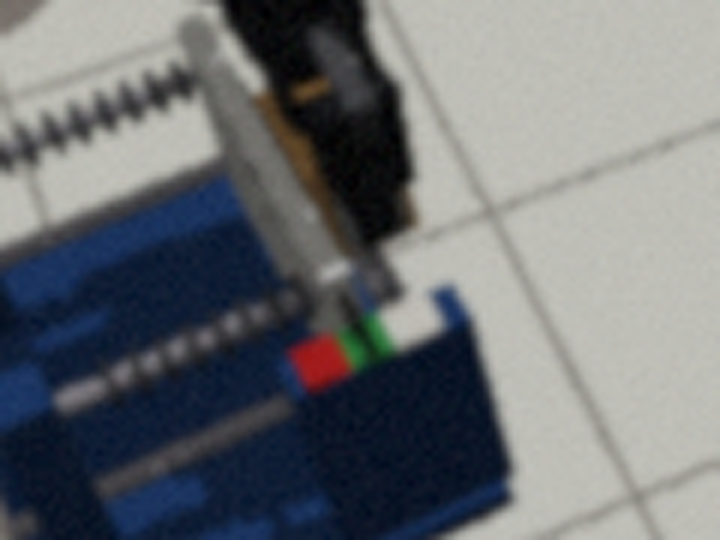

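The pointer (365,335 px in the crop) is mid-green, the force is about 10 N, and the pose held still for over 3 s. I'll hand in.

```bash
python3 -c "
from workcell import *
print(job_done())"
```

```text
the job is handed in; nothing more can be done
None
```

I pulled the hanger straight up out of the clip, carried it to the jig and pressed it on the white plate. I handed the job in with the gripper still holding and pressing it; `job_done()` gives no verdict.

**Last checks (robot clock 16.9 s of 43 s):**
- **Push:** the wrist sensor read about 9–10 N. The picture showed the pointer in the middle of the green band, which means the plate is in about 20 mm.
- **Hold:** the tool stayed still to about 0.1 mm at the final push from 15.3 to 16.9 s. The pointer had been in the green since about 13 s.
- **Position:** the hanger reads within about 2 mm of the mark, both sideways and in height, at z ≈ 0.09 m.
- **Grip:** the fingers are 49 mm apart, consistent with the 50 mm block.
- **Bystanders:** the arm went nowhere near any of them, though I did not measure their positions again.

**Where checks were weak or disagreed:**
- **Tilt:** before contact, the hanger's face measured upright to within about 0.01 rad. Pressed on the plate, the face is mostly hidden. The fit then gave −0.086 rad from few points, some on the gripper. I set that value aside because the tool itself had tilted only 0.005 rad, but the tilt under load is not confirmed.
- **Upward force:** while pressing, the sensor also showed about 3 N upward. I think this is friction at the plate, but I did not test that.

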